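Open the top half of a gauge locker's split door

TASK

Get the upper shelf of the grey gauge locker ready for use: draw the upper bolt of its split door fully back, then swing the upper half of the door wide open, about square to the locker's front, and leave it standing open. The lower half stays shut and bolted, and everything else on the bench stays where it is.

Things in the scene. Friction and masses are not known exactly. Their poses are not given: they have to be found in the camera images.
- locker: Grey gauge locker fixed on the bench, 120 deep (x) x 300 wide (y) x 256 mm high. Origin: centre of its underside. Front looks along its -x; face of posts and shut door 60 mm from the origin. Split door: halves 220 wide, 12 thick, hinged on the +y side (left from the robot), swinging out. Each half has a bow pull and, nearer its free edge, a bolt that runs into a staple (21 mm proud) on the -y post
- upper_leaf (a joint): upper half of the split door (z 131 to 246 mm). 0 = shut; grows to 1.75 rad as it swings out, clockwise seen from above; 1.57 = square to the front. Opens only when its bolt is drawn. The vertical hinge is slightly stiff (about 0.1 N m), so it stays where it is left
- lower_leaf (a joint): lower half of the split door (z 16 to 128 mm), same hinge line and looks; 0 = shut, grows as it opens; it is to stay shut
- upper_bolt (a joint): upper bolt, slides in a channel on the upper half. 0 = fully shot; grows to 0.030 m as it is drawn towards the hinge side (locker +y). It starts 0 to 5 mm drawn. Its rod leaves the staple at about 0.018; it moves with about 2 N and stays where it is left.
- lower_bolt (a joint): lower bolt, slides in a channel on the lower half. 0 = fully shot; grows to 0.030 m as it is drawn towards the hinge side (locker +y). It starts 0 to 5 mm drawn and is to stay shot, as it is.
- upper_knob (a point): centre of the 18 mm ball on the upper bolt's 9 mm stem, which stands square out of the door; 53 mm in front of the door face, 27 mm below the locker's top. Moves with the bolt along the locker's y. Free space on either side for a finger pushing sideways, clear of the staple if it stays 25 mm or more in front of the face
- lower_knob (a point): centre of the same 18 mm ball on the lower bolt, 137 mm below the upper one
- upper_pull (a point): middle of the upper half's bow pull: a level 10 mm round bar, 70 mm between its two legs (along locker y when shut), axis 50 mm in front of the door face (45 mm clear behind the bar, open above and below), 27 mm below the locker's top. Turns with the upper half
- upper_hinge (a point): point on the hinge line of the upper half at the height of the pull; 4 mm in front of the door's shut face. The pull's middle lies 95 mm from it along the door and 46 mm in front of it (door shut: locker -y and -x)
- oil_bottle: small amber bottle with black cap, dia 32 x 77 mm, standing in front of the locker, below the sweep of the upper half; origin at the centre of its underside. Bystander
- torch: black pocket torch, 105 mm long, 31 mm thick, lying in front of the locker, below the sweep of the upper half; origin at the centre of its underside. Bystander
- bit_box: flat bit box, 58 x 95 x 25 mm, left of the locker; origin at the centre of its underside. Bystander
- stamp: inspection stamp with a wooden knob, 22 x 30 x 62 mm, upright left of the locker; origin at the centre of its underside. Bystander
- tape_roll: roll of masking tape, dia 94 x 24 mm, flat, left of the locker; origin at the centre of its underside. Bystander

How it is judged:
By the outcome, as a careful person would: the job done as asked, in the order asked, and still so for the second after the job is handed in, with the robot touching nothing.
It also fails if it takes over 40 s, if anything falls off the work surface, if the arm or the gripper's body presses on something with over 40 N, if the wrist force passes 120 N, or if a joint passes its speed limit or range.

ROBOT

A 6-joint arm with a two-finger parallel gripper is mounted at the origin on a cart in front of the work surface, level with it; the furniture and walls round the work are solid. World frame = base frame: x ahead of the robot, y to its left, z up, the work surface at z = 0. Lengths are in m, angles in rad, forces in N, time in s.
With the tool pointing down it reaches from about 0.275 to 0.725 m from the base axis. Payload 5.6 kg.
Tool frame: the origin (TCP) lies at the very end of the fingers, on their centre line; the grasp point (between the pads) lies 19 mm behind it; z points along the fingers, y is the line along which they close (so a half turn about z gives the same grasp; the last joint's range is limited). The gripper opens to 85 mm and grips with 20 to 120 N. Pads are 22 mm wide; open, the fingers measure 114 mm over their backs; the gripper's body (76 mm by 85 mm) begins 54 mm behind the grasp point. The pads swing forward as they close: fully open they stand 13 mm farther back than shut.
Start: joints at [-0.952, 0.255, 0.108, 0, -1.424, -0.285], TCP at [0.18, -0.52, 0.231] pointing down, gripper open.
Joint ranges: [-2.95, 2.95], [-1.21, 1.97], [-1.09, 1.5], [-2.87, 1.71], [-2.94, -0.07], [-3.05, 3.05]. Speed limits (rad/s): [2.57, 2.57, 3.14, 3.14, 3.14, 3.14].

INTERFACE

Orientations are given as a 3x3 rotation matrix whose columns are the frame's x, y, z axes.
In Python, from rig import ctrl gives the robot as it stands.
- The arm moves only by the tool move_arm, never from a script. Its argument "targets" is a list of rows, each a list of 4 numbers: the shift along the tool's x, y, z in units of 40 mm (1.0 is 40 mm), then the turn about the tool's z in units of 5 degrees (1.0 is 5 degrees). A call has 1 to 10 rows; each row shifts and turns the commanded pose from where the row before left it, along the tool's axes as they then stand; what a row does not reach is not made up. A row lasts 1/10 s, in which the tool goes at most 50 mm and 8.59 degrees, less where a joint would pass 70% of its speed; a pose out of reach is approached as far as the arm can. A call is refused whole if a number of a shift passes 1 or a number of a turn 1, either way. A call with a gripper value outside its range is refused whole. "grip" is the opening in per cent of the stroke, from 0 (shut) to 100 (fully open), set as the call begins (left out, the last holds). The fingers move at their own pace and stop on an object; "grip_force" is the grip in N (left out, the last holds). Time passes only in rows, so rows that do not move let the fingers close. It gives the time, the measured TCP pose, the force, the opening and the grip force at its end, in the units of the state.
- ctrl.state(): the state, without advancing time (a new reading comes with each control period).
- ctrl.read_camera(name): name is "scene" or "top" or "wrist"; returns a dict with "image" (480x640x3 uint8, red, green, blue), "z_map" (480x640 float32, m along the optical axis (not along the pixel's ray), 0 where there is no reading), "vfov" (degrees; the focal length in pixels is half the picture's height over the tangent of half this angle, whatever the lens; pixels are square), "cx", "cy" (the principal point, pixels), "world_from_camera" (4x4, takes a point from camera to world coordinates). Camera axes: x right, y down, z forward; pixel columns grow to the right and rows downward; lengths in m; the calibration is good to about 2 mm. A picture is of the moment at which its call begins.
- ctrl.job_done(): hands the job in; it is judged then, once.
The state is a dict: "clock": time; "joint_pos": joint angles; "joint_vel": joint speeds; "joint_torque": joint torques, N m; "ee_pos": TCP position; "orientation": TCP orientation; "ft_force": force on the tool from outside, world axes, zero at the start; "wrist_torque": the same for the moment, N m; "opening": finger opening in m; "grip_force": force on a finger pad.
Only numpy, scipy, OpenCV 4.12 (cv2) and the standard library are available. Lean on these libraries where they do the work, as an engineer would, in place of code of your own. Each camera call takes 0.05 s, during which the arm holds its last target. There are 200 camera calls.

## Working session

There is one attempt and no reset: what is moved stays moved. The work goes in short steps, Python scripts to look and compute and a tool call to move; the robot and the scene stay as the last step left them, time stands still between calls to the robot, and variables do not carry over. Pictures are saved under pics/ and viewed, at most 10 in all, crops included, and the job is handed in when it is done.

Besides the shell and the picture viewer there is one more tool, called after ">>>" as name(argument=value, ...), one argument or row to a line, values as JSON. move_arm: Moves the arm, as the interface text tells. Its arguments: {"type":"object","properties":{"targets":{"type":"array","items":{"type":"array","items":{"type":"number"}}},"grip":{"type":"number"},"grip_force":{"type":"number"}},"required":["targets"]}

```bash
mkdir -p pics; ls; cat > h.py <<'E'
import numpy as np, cv2
from rig import ctrl
def grab(n):
    d=ctrl.read_camera(n); cv2.imwrite(f'pics/{n}_{int(ctrl.state()["clock"]*100)}.png',d['image'][:,:,::-1])
    np.savez(f'{n}.npz',**{k:np.array(v) for k,v in d.items()}); return d
def pt(d,u,v,z=None):
    f=240/np.tan(np.radians(float(d['vfov']))/2)
    if z is None:
        w=d['z_map'][int(v)-1:int(v)+2,int(u)-1:int(u)+2]; w=w[w>0]; z=np.median(w) if len(w) else np.nan
    p=np.array([(u-d['cx'])/f*z,(v-d['cy'])/f*z,z,1]); return (d['world_from_camera']@p)[:3]
E
python3 - <<'E'
from h import *
for n in("scene","top","wrist"): 
    d=grab(n); print(n,d['vfov'],d['world_from_camera'].round(3).tolist())
s=ctrl.state();print(s)
E
ls pics
```

```text
pics
scene 47.62312610387384 [[-0.9, -0.277, 0.336, 0.199], [-0.435, 0.594, -0.677, 0.833], [-0.012, -0.755, -0.655, 0.898], [0.0, 0.0, 0.0, 1.0]]
top 49.717159994301404 [[0.029, -0.989, 0.144, 0.41], [-1.0, -0.027, 0.013, 0.056], [-0.009, -0.144, -0.989, 1.312], [0.0, 0.0, 0.0, 1.0]]
wrist 64.17187261272318 [[-0.326, 0.909, 0.26, 0.115], [0.945, 0.313, 0.091, -0.541], [0.002, 0.276, -0.961, 0.373], [0.0, 0.0, 0.0, 1.0]]
{'clock': 0.15, 'joint_pos': array([-9.52409886e-01,  2.55602307e-01,  1.07266917e-01, -3.38916811e-04,
       -1.42389118e+00, -2.84612965e-01]), 'joint_vel': array([ 1.34482592e-03, -2.77123608e-03,  4.06531203e-03,  1.05914301e-03,
       -1.37203279e-03, -8.21014260e-06]), 'joint_torque': array([-1.36111816e-03, -3.86939621e+01,  2.38079846e+01,  5.36675826e+00,
       -4.56355425e-03,  6.07567330e-06]), 'ee_pos': array([ 0.18010637, -0.51927024,  0.23059668]), 'orientation': array([[-9.44829150e-01, -3.27563074e-01, -5.55959162e-04],
       [-3.27563536e-01,  9.44828175e-01,  1.35974008e-03],
       [ 7.98852400e-05,  1.46683401e-03, -9.99998921e-01]]), 'ft_force': array([-0.04553647,  0.07831735, -0.96369867]), 'wrist_torque': array([-0.05135843, -0.01113685, -0.02240714]), 'grip_force': 0.0, 'opening': 0.08571819906200809}
scene_5.png
top_10.png
wrist_15.png
```

View pics/scene_5.png

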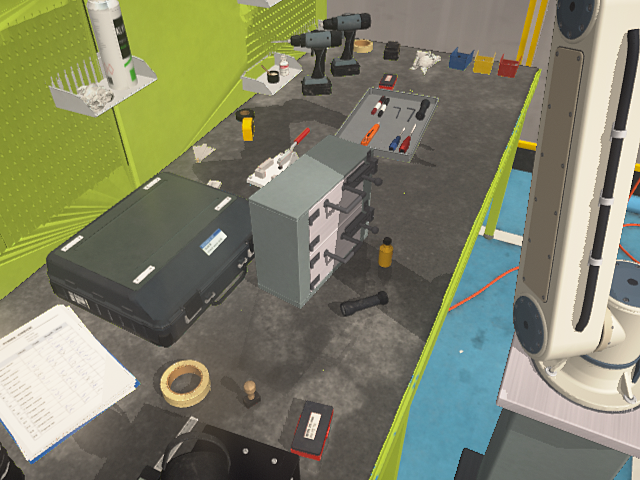

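View pics/top_10.png

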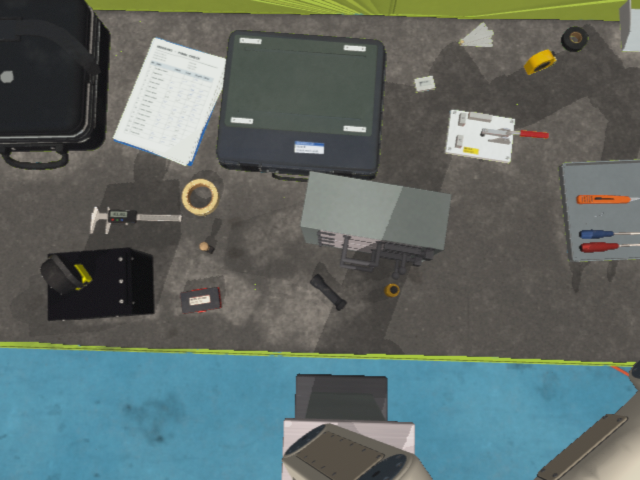

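The pictures show the locker in the middle (top view pixels 303–450, 173–262), slightly turned, with the pull near (358,255), the knob near (400,268), bottle (392,290) and torch (328,292).

```bash
python3 - <<'E'
import cv2
a=cv2.imread('pics/top_10.png')[165:305,290:465]; b=cv2.imread('pics/scene_5.png')[130:310,240:400]
cv2.imwrite('pics/ct.png',cv2.resize(a,None,fx=4.5,fy=4.2857,interpolation=3)[:600,:787]); cv2.imwrite('pics/cs.png',cv2.resize(b,None,fx=3.3,fy=3.3,interpolation=3))
from h import *
d=np.load('top.npz')
for u,v in [(312,178),(446,193),(444,245),(308,228),(380,210)]: print(u,v,pt(d,u,v).round(4))
E
```

```text
312 178 [0.6888 0.0971 0.257 ]
446 193 [ 0.6644 -0.183   0.2554]
444 245 [ 0.555  -0.1783  0.2555]
308 228 [0.5846 0.1026 0.2439]
380 210 [ 0.6245 -0.046   0.2563]
```

View pics/ct.png

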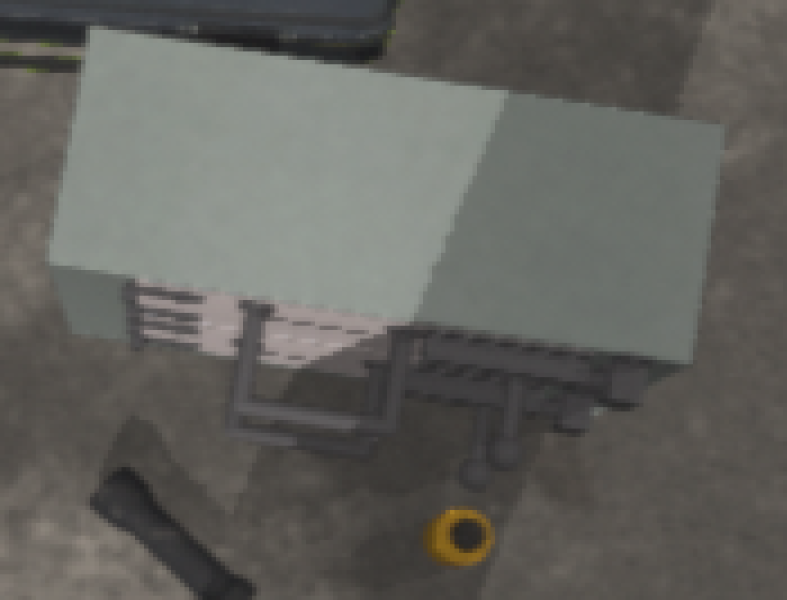

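View pics/cs.png

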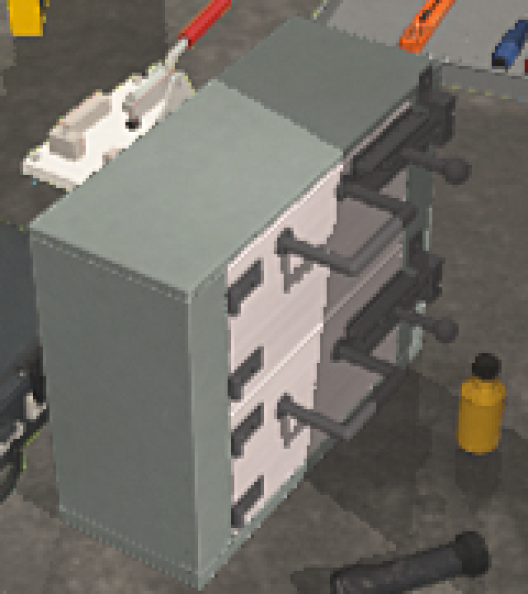

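The crops show the upper knob at top pixel (402.7,270.7) and scene pixel (377.9,181.8). The upper bar's middle is at top (360,262.5) and scene (355,202.7), and the locker's top corners are read as well.

```bash
python3 - <<'E'
from h import *
t=np.load('top.npz'); s=np.load('scene.npz')
def onz(d,u,v,z):
    o=d['world_from_camera'][:3,3]; r=pt(d,u,v,1.)-o; return o+r*(z-o[2])/r[2]
def tri(a,b):
    o1=t['world_from_camera'][:3,3]; r1=pt(t,*a,1.)-o1; o2=s['world_from_camera'][:3,3]; r2=pt(s,*b,1.)-o2
    k=np.linalg.lstsq(np.c_[r1,-r2],o2-o1,rcond=None)[0]; p,q=o1+k[0]*r1,o2+k[1]*r2; return (p+q)/2,np.linalg.norm(p-q)
C=[onz(t,*p,.256) for p in [(310,171.5),(450.9,194.2),(443.8,249.5),(301.1,226.6)]]
C=np.array(C);print(C.round(4)); print([np.linalg.norm(C[i]-C[(i+1)%4]).round(4) for i in range(4)])
c=C.mean(0); y=(C[0]+C[3]-C[1]-C[2])[:2]; th=np.arctan2(-y[0],y[1]); x2=(C[0]+C[1]-C[2]-C[3]); th2=np.arctan2(x2[1],x2[0]);print('c',c,'yaw',np.degrees([th,th2]))
print('knob',tri((402.7,270.7),(377.9,181.8)),'depth',pt(t,402.7,270.7),pt(s,377.9,181.8))
print('pull',tri((360,262.5),(355.2,202.7)),pt(t,360,263))
R=np.array([[np.cos(th),-np.sin(th)],[np.sin(th),np.cos(th)]])
for k in ('knob',(402.7,270.7)),('pull',(360,262.5)): print(k[0],'local',R.T@(onz(t,*k[1],.229)-c)[:2])
print('bottle',pt(t,394,289.5),'torch',pt(t,318,281),pt(t,340,303))
E
```

```text
[[ 0.7029  0.1018  0.256 ]
 [ 0.662  -0.193   0.256 ]
 [ 0.5456 -0.1777  0.256 ]
 [ 0.5852  0.1164  0.256 ]]
[np.float64(0.2976), np.float64(0.1174), np.float64(0.2967), np.float64(0.1186)]
c [ 0.62391588 -0.03811954  0.256     ] yaw [-7.79422543 -7.28736366]
knob (array([ 0.50243852, -0.09800165,  0.22659158]), np.float64(0.0004382424995430055)) depth [ 0.50134892 -0.09659044  0.23694817] [ 0.49947439 -0.08822406  0.23360609]
pull (array([ 0.51762098, -0.00816686,  0.22663106]), np.float64(0.0013207169213516026)) [ 0.51543559 -0.0080776   0.23174462]
knob local [-0.11268357 -0.07558053]
pull local [-0.11022543  0.01508892]
bottle [ 0.46972612 -0.09909737  0.07631626] torch [0.48768393 0.08281597 0.02869453] [0.43521524 0.02716754 0.02996815]
```

>>> move_arm(
  targets=[
    [0, 0, 0, -1],
    [0, 0, 0, -1],
    [0, 0, 0, -1],
    [0, 0, 0, -1],
    [0, 0, 0, -1],
    [0, 0, 0, -1],
    [0, 0, 0, -1],
    [0, 0, 0, -1],
    [0, 0, 0, -1],
    [0, 0, 0, -1],
  ],
  grip=0,
)

```text
clock: 1.15
ee_pos: [0.1802, -0.5194, 0.2309]
orientation: [[-0.353, -0.936, -0.0], [-0.936, 0.353, 0.001], [-0.001, 0.001, -1.0]]
ft_force: [-0.5, -0.3, 0.0]
opening: -0.0001
grip_force: 0.0
```

>>> move_arm(
  targets=[
    [0, 0, 0, -1],
    [0, 0, 0, -1],
    [0, 0, 0, -0.65],
    [0, 0, 0, 0],
  ],
)

```text
clock: 1.55
ee_pos: [0.1802, -0.5194, 0.2309]
orientation: [[-0.132, -0.991, -0.0], [-0.991, 0.132, 0.001], [-0.001, 0.0, -1.0]]
ft_force: [-0.1, 0.0, -0.0]
opening: -0.0002
grip_force: 0.0
```

```bash
cat >> h.py <<'E'
c=np.array([.6239,-.0381]); th=np.radians(-7.6); R=np.array([[np.cos(th),-np.sin(th)],[np.sin(th),np.cos(th)]])
def go(lx,ly,z):
    s=ctrl.state(); p=np.r_[c+R@[lx,ly],z]; print('units to go',(s['orientation'].T@(p-s['ee_pos'])/.04).round(2), 'world',p.round(3))
def st():
    s=ctrl.state(); p=s['ee_pos']; print('t',s['clock'],'local',(R.T@(p[:2]-c)).round(4),'z',p[2].round(4),'xyaw',np.degrees(np.arctan2(s['orientation'][1,0],s['orientation'][0,0])).round(1)%360,'F',s['ft_force'].round(1),'open',s['opening'],'q6',s['joint_pos'][5].round(2))
E
python3 -c "
from h import *
st();go(-.113,-.118,.207)"
```

```text
t 1.55 local [-0.3762 -0.5358] z 0.2309 xyaw 262.4 F [-0.1  0.  -0. ] open -0.0002298005329126543 q6 0.82
units to go [-10.44  -6.58   0.6 ] world [ 0.496 -0.14   0.207]
```

>>> move_arm(
  targets=[
    [-0.9, -0.6, 0.06, 0],
    [-1, -0.66, 0.06, 0],
    [-1, -0.66, 0.06, 0],
    [-1, -0.66, 0.06, 0],
    [-1, -0.66, 0.06, 0],
    [-1, -0.66, 0.06, 0],
    [-1, -0.66, 0.06, 0],
    [-1, -0.66, 0.06, 0],
    [-1, -0.66, 0.06, 0],
    [-0.6, -0.66, 0.06, 0],
  ],
)

```text
clock: 2.55
ee_pos: [0.491, -0.1751, 0.2073]
orientation: [[-0.133, -0.991, 0.0], [-0.991, 0.133, 0.0], [-0.0, -0.0, -1.0]]
ft_force: [-0.7, -0.3, 0.5]
opening: 0.0003
grip_force: 0.0
```

>>> move_arm(
  targets=[
    [-0.45, 0, 0, 0],
    [-0.3, 0, 0, 0],
    [0, 0, 0, 0],
  ],
)

```text
clock: 2.85
ee_pos: [0.4938, -0.147, 0.2073]
orientation: [[-0.132, -0.991, -0.0], [-0.991, 0.132, 0.0], [-0.0, 0.0, -1.0]]
ft_force: [0.3, -0.1, 0.3]
opening: 0.0002
grip_force: 0.0
```

```bash
python3 -c "
from h import *
st();go(-.113,-.118,.207);d=grab('wrist');st()"; ls pics
```

```text
t 2.85 local [-0.1145 -0.1251] z 0.2073 xyaw 262.4 F [ 0.3 -0.1  0.3] open 0.0002050495766083081 q6 -0.15
units to go [-0.18 -0.04  0.01] world [ 0.496 -0.14   0.207]
t 2.9 local [-0.1146 -0.1259] z 0.2074 xyaw 262.4 F [-0.5 -0.9  0.7] open 4.770734410070522e-05 q6 -0.15
cs.png
ct.png
scene_5.png
top_10.png
wrist_15.png
wrist_290.png
```

View pics/wrist_290.png

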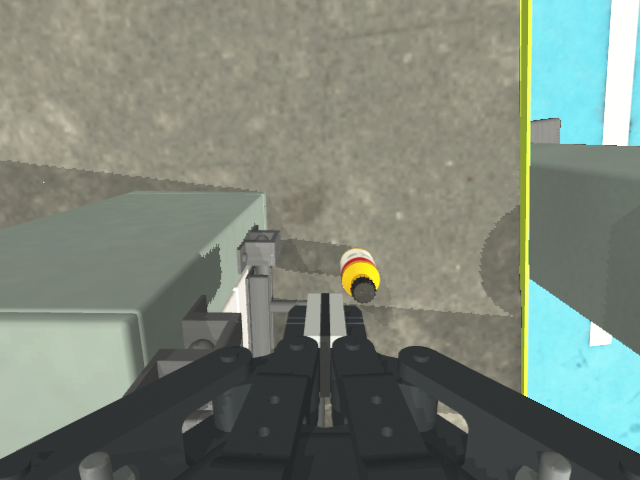

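The view shows the shut fingers (325,320) in front of the staple (262,245), clear of it, with the bottle below (358,275). Clear to push.

>>> move_arm(
  targets=[
    [-0.4, 0, 0, 0],
    [-0.3, 0, 0, 0],
    [-0.2, 0, 0, 0],
    [-0.2, 0, 0, 0],
  ],
)

```text
clock: 3.3
ee_pos: [0.4995, -0.1047, 0.2075]
orientation: [[-0.133, -0.991, -0.0], [-0.991, 0.133, -0.001], [0.001, 0.0, -1.0]]
ft_force: [-0.5, -3.0, 0.9]
opening: 0.0001
grip_force: 1.1
```

>>> move_arm(
  targets=[
    [-0.1, 0, 0, 0],
    [-0.1, 0, 0, 0],
    [-0.08, 0, 0, 0],
  ],
)

```text
clock: 3.6
ee_pos: [0.5012, -0.0933, 0.2074]
orientation: [[-0.133, -0.991, -0.0], [-0.991, 0.133, -0.0], [0.0, 0.0, -1.0]]
ft_force: [-0.3, -2.0, 1.8]
opening: 0.0
grip_force: 1.0
```

```bash
python3 -c "
from h import *
st()"
```

```text
t 3.6 local [-0.1144 -0.0709] z 0.2074 xyaw 262.4 F [-0.3 -2.   1.8] open 3.424811214851965e-05 q6 -0.26
```

>>> move_arm(
  targets=[
    [-0.08, 0, 0, 0],
    [-0.04, 0, 0, 0],
    [0, 0, 0, 0],
  ],
)

```text
clock: 3.9
ee_pos: [0.502, -0.0883, 0.2073]
orientation: [[-0.132, -0.991, 0.0], [-0.991, 0.132, 0.0], [-0.0, -0.0, -1.0]]
ft_force: [-0.2, -1.1, 0.2]
opening: 0.0
grip_force: 0.5
```

>>> move_arm(
  targets=[
    [-0.05, 0, 0, 0],
    [-0.05, 0, 0, 0],
    [0, 0, 0, 0],
  ],
)

```text
clock: 4.2
ee_pos: [0.5007, -0.0871, 0.2073]
orientation: [[-0.133, -0.991, -0.004], [-0.991, 0.133, -0.005], [0.005, 0.003, -1.0]]
ft_force: [-5.7, -10.1, 1.5]
opening: -0.0
grip_force: 5.4
```

>>> move_arm(
  targets=[
    [0.3, 0, 0, 0],
    [0.2, 0, 0, 0],
    [0, 0, -0.7, 0],
    [0, 0, -0.8, 0],
    [0, 0, 0, 0],
  ],
)

```text
clock: 4.7
ee_pos: [0.5021, -0.105, 0.2719]
orientation: [[-0.133, -0.991, 0.009], [-0.991, 0.133, -0.0], [-0.001, -0.009, -1.0]]
ft_force: [0.1, -0.5, -0.3]
opening: 0.0001
grip_force: 0.0
```

```bash
python3 -c "
from h import *
st();go(-.110,.015,.27);d=grab('scene');cv2.imwrite('pics/cs2.png',cv2.resize(d['image'][130:310,240:400,::-1],None,fx=3.3,fy=3.3,interpolation=3))
d=grab('top');cv2.imwrite('pics/ct2.png',cv2.resize(d['image'][165:305,290:465,::-1],None,fx=4.2,fy=4.2,interpolation=3))"
```

```text
t 4.7 local [-0.1119 -0.0824] z 0.2719 xyaw 262.4 F [ 0.1 -0.5 -0.3] open 0.00010721487003893165 q6 -0.23
units to go [-2.44 -0.05  0.05] world [ 0.517 -0.009  0.27 ]
```

View pics/cs2.png

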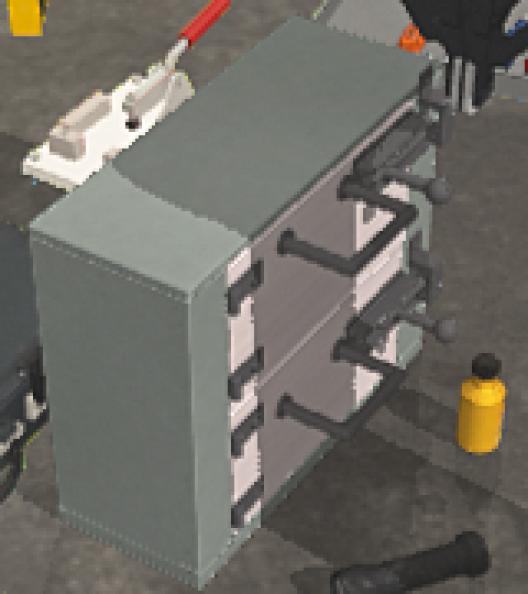

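The upper knob has moved from crop (455,171) to (434,190), towards the hinge. That is about 30 mm, and the stop was felt at 10 N. Now to the pull.

>>> move_arm(
  targets=[
    [-0.5, 0, 0, 0],
    [-0.8, 0, 0, 0],
    [-0.7, -0.05, 0, 0],
    [-0.4, 0, 0, 0],
    [0, 0, 0, 0],
    [0, 0, 0.3, 0],
    [0, 0, 0, 0],
  ],
  grip=32,
)

```text
clock: 5.5
ee_pos: [0.5132, -0.0099, 0.2527]
orientation: [[-0.133, -0.991, -0.004], [-0.991, 0.133, 0.0], [0.001, 0.004, -1.0]]
ft_force: [-0.0, 0.1, -0.9]
opening: 0.027
grip_force: 0.0
```

```bash
python3 -c "
from h import *
st();go(-.110,.015,.207);d=grab('wrist')"; ls -t pics|head -1
```

```text
t 5.5 local [-0.1134  0.0133] z 0.2527 xyaw 262.3 F [-0.   0.1 -0.9] open 0.026965794795655838 q6 -0.42
units to go [-0.04 -0.09  1.14] world [ 0.517 -0.009  0.207]
wrist_555.png
```

View pics/wrist_555.png

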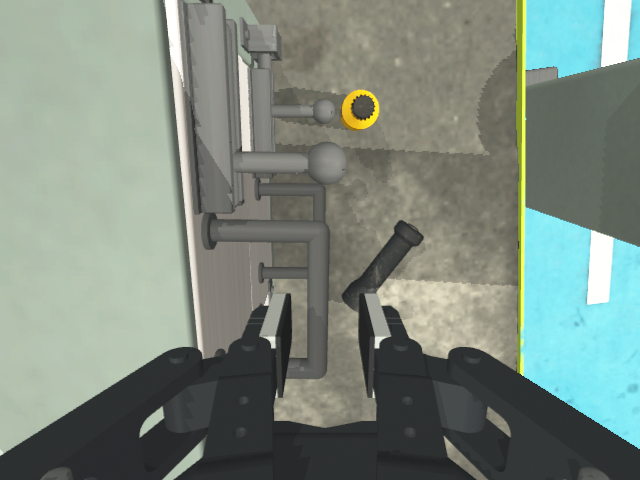

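The view shows the bar (column 317) between the pads (290 and 360), with the legs at rows 230 and 365. Lowering.

>>> move_arm(
  targets=[
    [-0.05, -0.09, 0.15, 0],
    [0, 0, 0.3, 0],
    [0, 0, 0.4, 0],
    [0, 0, 0.3, 0],
    [0, 0, 0, 0],
  ],
  grip=26,
)

```text
clock: 6.05
ee_pos: [0.517, -0.0082, 0.2069]
orientation: [[-0.133, -0.991, -0.004], [-0.991, 0.133, -0.0], [0.001, 0.004, -1.0]]
ft_force: [0.1, 0.1, -0.1]
opening: 0.0221
grip_force: 0.0
```

```bash
cat > arc.py <<'E'
from h import *
st()
s=ctrl.state(); h=c+R@[-.064,.110]; p=s['ee_pos'][:2]; O=s['orientation'][:2,:2]
# per row: door turns 5 deg clockwise; shift in tool axes before turn
a=np.radians(-5); r=p-h; q=np.array([[np.cos(a),-np.sin(a)],[np.sin(a),np.cos(a)]])
print('radius',np.linalg.norm(r),'ang',np.degrees(np.arctan2(*(R.T@r)[::-1])),'row shift',(O.T@(q@r-r)/.04).round(3))
E
python3 arc.py
```

```text
t 6.05 local [-0.1099  0.0155] z 0.2069 xyaw 262.4 F [ 0.1  0.1 -0.1] open 0.02206774939598007 q6 -0.42
radius 0.10504797386308673 ang -115.90513339743512 row shift [-0.109  0.202]
```

>>> move_arm(
  targets=[
    [-0.05, 0.1, 0, 0.5],
    [-0.05, 0.1, 0, 0.5],
    [-0.08, 0.15, 0, 0.75],
    [-0.08, 0.15, 0, 0.75],
    [-0.08, 0.15, 0, 0.75],
    [-0.08, 0.15, 0, 0.75],
  ],
)

```text
clock: 6.65
ee_pos: [0.4926, 0.0167, 0.2099]
orientation: [[-0.466, -0.885, 0.001], [-0.885, 0.466, -0.0], [-0.0, -0.001, -1.0]]
ft_force: [0.8, -1.1, -0.5]
opening: 0.0221
grip_force: 0.5
```

```bash
python3 arc.py
```

```text
t 6.65 local [-0.1374  0.0369] z 0.2099 xyaw 242.2 F [ 0.8 -1.1 -0.5] open 0.022128909708617733 q6 -0.84
radius 0.1035619597761768 ang -135.13854159671857 row shift [-0.104  0.2  ]
```

>>> move_arm(
  targets=[
    [-0.08, 0.15, 0, 0.75],
    [-0.1, 0.2, 0, 1],
    [-0.11, 0.2, 0, 1],
    [-0.11, 0.2, 0, 1],
    [-0.11, 0.2, 0, 1],
    [-0.11, 0.2, 0, 1],
    [-0.1, 0.2, 0, 1],
    [-0.08, 0.15, 0, 0.75],
  ],
)

```text
clock: 7.45
ee_pos: [0.4719, 0.0805, 0.2099]
orientation: [[-0.909, -0.418, 0.001], [-0.418, 0.909, -0.0], [-0.001, -0.001, -1.0]]
ft_force: [-1.0, -0.7, 1.1]
opening: 0.0224
grip_force: 0.4
```

```bash
python3 arc.py
```

```text
t 7.45 local [-0.1664  0.0975] z 0.2099 xyaw 204.7 F [-1.  -0.7  1.1] open 0.022358558842643546 q6 -1.64
radius 0.10314424341163655 ang -173.01736350370172 row shift [-0.105  0.199]
```

>>> move_arm(
  targets=[
    [-0.08, 0.15, 0, 0.75],
    [-0.1, 0.2, 0, 1],
    [-0.1, 0.2, 0, 1],
    [-0.1, 0.2, 0, 1],
    [-0.1, 0.2, 0, 1],
    [-0.1, 0.2, 0, 1],
    [-0.08, 0.15, 0, 0.75],
    [-0.05, 0.1, 0, 0.5],
    [-0.02, 0.05, 0, 0.25],
    [0, 0, 0, 0],
  ],
)

```text
clock: 8.45
ee_pos: [0.4914, 0.1414, 0.2095]
orientation: [[-0.98, 0.197, 0.001], [0.197, 0.98, 0.0], [-0.0, 0.0, -1.0]]
ft_force: [0.3, -0.8, -0.0]
opening: 0.0222
grip_force: 0.0
```

```bash
python3 - <<'E'
from arc import *
d=grab('top');cv2.imwrite('pics/ct3.png',cv2.resize(d['image'][165:315,230:430,::-1],None,fx=4,fy=4,interpolation=3))
E
```

```text
t 8.45 local [-0.1551  0.1604] z 0.2095 xyaw 168.6 F [ 0.3 -0.8 -0. ] open 0.02222175453479492 q6 -2.36
radius 0.10406953257279992 ang 151.03267403600353 row shift [-0.106  0.201]
```

View pics/ct3.png

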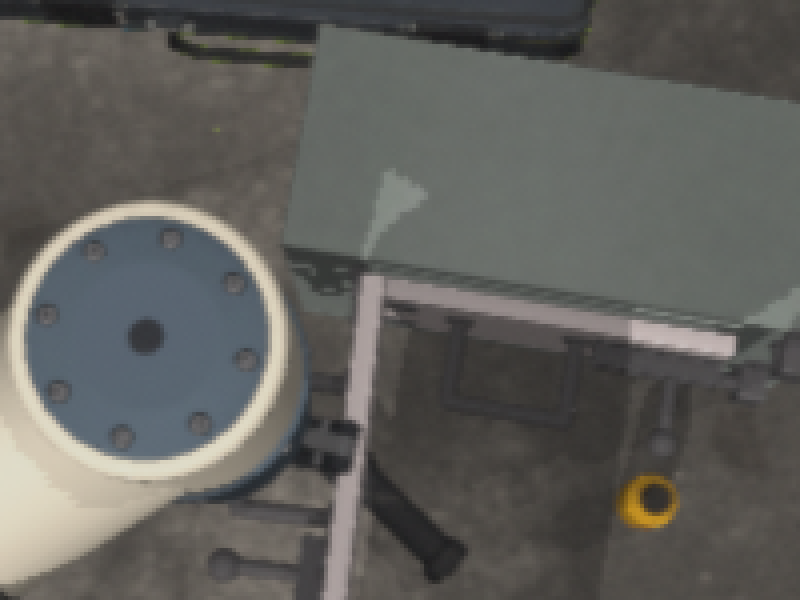

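The top view shows the upper half standing from (372,280) to (335,595), parallel to the locker's sides within about 2°. The lower half is shut, and the bottle and torch are in place. Lifting clear.

>>> move_arm(
  targets=[
    [0, 0, -0.3, 0],
    [0, 0, -0.6, 0],
    [0, 0, -0.8, 0],
    [0, 0, -0.9, 0],
    [0.5, 0.3, -0.3, 0],
    [0.9, 0.5, 0, 0],
    [1, 0.5, 0, 0],
    [0.6, 0.3, 0, 0],
    [0, 0, 0, 0],
  ],
)

```text
clock: 9.4
ee_pos: [0.3844, 0.229, 0.327]
orientation: [[-0.981, 0.193, 0.002], [0.193, 0.981, 0.002], [-0.001, 0.003, -1.0]]
ft_force: [0.9, -0.3, 0.3]
opening: 0.0221
grip_force: 0.0
```

```bash
python3 - <<'E'
from arc import *
d=grab('top');a=cv2.resize(d['image'][165:365,170:430,::-1],None,fx=3,fy=3,interpolation=3)
cv2.imwrite('pics/ct4.png',a)
E
```

```text
t 9.4 local [-0.2727  0.233 ] z 0.327 xyaw 168.9 F [ 0.9 -0.3  0.3] open 0.022097391910406786 q6 -2.65
radius 0.24230609386310445 ang 149.48677117592746 row shift [-0.26  0.46]
```

View pics/ct4.png

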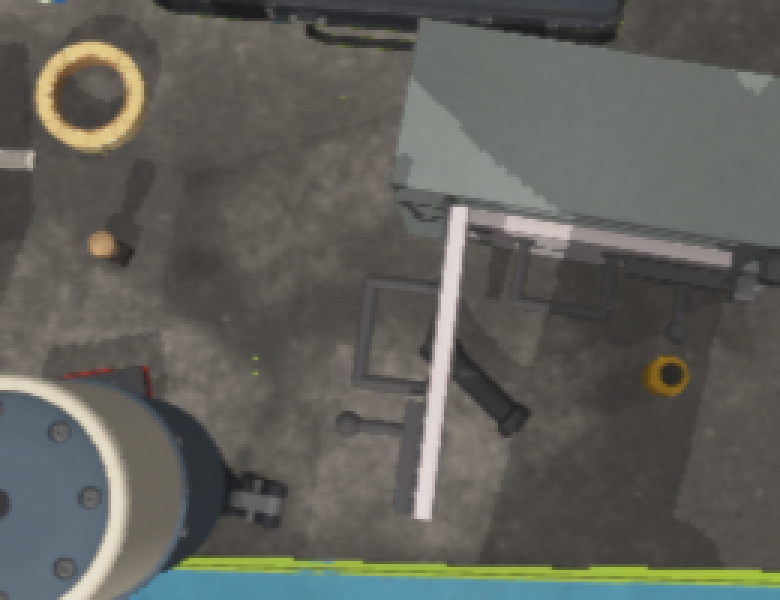

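The door stands at about 89° with its bolt drawn, and the gripper is clear. The other objects are in place.

```bash
python3 -c "
from rig import ctrl
print(ctrl.job_done())"
```

```text
the job is handed in; nothing more can be done
None
```

The upper bolt is drawn back to its stop and the upper half stands open at about 89°; the lower half is still shut and bolted, nothing else was seen to have moved, and the job was handed in at about 9.5 s.

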